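# Find the open gauge slot of the tube mixer

### The arm

A 6-joint arm with a two-finger parallel gripper is mounted at the origin on the work surface. World frame = base frame: x ahead of the robot, y to its left, z up, the work surface at z = 0. Lengths are in m, angles in rad, forces in N, time in s.
With the tool pointing down it reaches from about 0.375 to 0.975 m from the base axis. Payload 3.8 kg.
Tool frame: the origin (TCP) lies at the very end of the fingers, on their centre line; the grasp point (between the pads) lies 19 mm behind it; z points along the fingers, y is the line along which they close (so a half turn about z gives the same grasp; the last joint's range is limited). The gripper opens to 85 mm and grips with 20 to 120 N. Pads are 22 mm wide; open, the fingers measure 114 mm over their backs; the gripper's body (76 mm by 85 mm) begins 54 mm behind the grasp point. The pads swing forward as they close: fully open they stand 13 mm farther back than shut.
Start: joints at [-0.037, 0.264, 1.604, -0, 1.274, -0.037], TCP at [0.675, -0, 0.231] pointing down, gripper open.
Joint ranges: [-2.63, 2.63], [-0.94, 2.18], [0.31, 2.57], [-1.31, 4.45], [0, 2.66], [-2.55, 2.55]. Speed limits (rad/s): [2.57, 2.57, 3.14, 3.14, 3.14, 3.14].

### API

Orientations are given as [roll, pitch, yaw] about the fixed x, y, z axes, in that order (R = Rz(yaw) Ry(pitch) Rx(roll)).
In Python, from cell import arm, camera gives the robot as it stands. The module is installed in compiled form; this text tells all that it offers.
- The arm moves only by the tool step_arm, never from a script. Its arguments are lists of equal length, an entry for each row: "hand": the closure, from -1 (fully open) to 1 (shut); "travel": the shift along the world's x, y, z in mm, a list of three; "roll": the turn about the world's z in rad. A call has 1 to 5 rows; each row is the pose to reach, as a shift and turn from the pose commanded when the call began; what a row does not reach only later rows make up. A row lasts 1/12 s, in which the tool goes at most 41.7 mm and 7.16 degrees, less where a joint would pass 70% of its speed; a pose out of reach is approached as far as the arm can. A call with a gripper value outside its range is refused whole. The fingers move at their own pace and stop on an object; "newtons" is the grip in N (left out, the last holds). Time passes only in rows, so rows that repeat a pose let the fingers close. It gives the time, the measured TCP pose, the force, the opening and the grip force at its end, in the units of the state.
- arm.observe(): the state, without advancing time (a new reading comes with each control period).
- camera(name): name is "scene" or "side" or "wrist"; returns a dict with "color" (400x640x3 uint8, red, green, blue), "range_z" (400x640 float32, m along the optical axis (not along the pixel's ray), 0 where there is no reading), "K" (3x3 intrinsics, pixels), "k1" (the pictures are not rectified: a ray, as slopes to the right and down, at radius r is drawn at 1 + k1 r^2 times it, then the intrinsics apply), "rvec" (rotation vector, rad) and "tvec" (3), from world to camera coordinates, as OpenCV has them. Camera axes: x right, y down, z forward; pixel columns grow to the right and rows downward; lengths in m; the calibration is good to about 2 mm. A picture is of the moment at which its call begins.
- arm.sign_off(): hands the job in; it is judged then, once.
The state is a dict: "time_s": time; "q": joint angles; "qd": joint speeds; "joint_torque": joint torques, N m; "eef_pos": TCP position; "ee_rot": TCP orientation; "wrist_force": force on the tool from outside, world axes, zero at the start; "torque": the same for the moment, N m; "gripper_width": finger opening in m; "gripper_force": force on a finger pad.
Only numpy, scipy, OpenCV 4.12 (cv2) and the standard library are available. Lean on these libraries where they do the work, as an engineer would, in place of code of your own. Each camera call takes 0.05 s, during which the arm holds its last target. There are 200 camera calls.

### The job

Pull the drawer of the grey unit out to its stop, lift the orange-handled gauge out of it, and slide the gauge's blade fully home, shoulder against the sloping red panel, in the one slot of the mixer that is open; the other two slots are closed a little way in, which you can only feel. Let go of the gauge there, leave the drawer pulled out at its stop, and do not disturb the bottles and other loose things standing about.

Things in the scene. Friction and masses are not known exactly. Their poses are not given: they have to be found in the camera images.
- drawer (a joint): travel of the blue drawer in m: 0 shut (start), 0.100 out against its stop, along the unit's own -x (roughly towards the robot); about 2 N of friction, stays where left. The drawer's inside is 162 mm wide; its side walls end 55 mm and its front panel 110 mm above the table
- drawer_handle (a point): centre of the drawer's handle: a level round steel bar 10 mm thick and 90 mm long, along the unit's y, 90 mm above the table, 35 mm in front of the blue drawer front (30 mm clear between). Moves with the drawer; axes as the unit's
- drawer_unit: fixed grey unit, 220 deep (x), 190 wide (y), 120 high (mm), with one blue drawer; origin: centre of its underside; front faces its own -x; left or right of the mixer, turned by up to 0.25 rad. The gauge stands in a black slotted block in the drawer (30 x 60 mm, slot 4.8 x 27 mm): its shoulder lies 60 mm above the table and 50 mm behind the unit's front face when shut, 50 mm before it when open
- gauge: flat gauge, 40-85 g: orange block grip 16 (x) x 32 (y) x 38 (z) mm; steel blade along -z, 3 mm thick (x), 24 wide (y), 40 long, its last 3 mm thinned to 1.6 x 21. Origin: the shoulder, centre of the grip's underside, where the blade begins. At first upright, blade down, axes as the drawer unit's, shoulder resting on the block; lift it straight up by 45 mm or more
- mixer: fixed white tube mixer, 280 deep (x), 260 wide (y), 202 high at the rear (mm); origin: centre of its underside; front faces its own -x. The flat red panel on its front slopes up and back, 150 mm long; its outward normal leans 35 degrees from vertical, towards the mixer's -x: (-0.574, 0, 0.819) in its axes
- slot_1 (a point): mouth centre of the left (+y of the mixer) slot, flush with the red panel, 130 mm above the table, framed in white. z: the panel's outward normal (the slot runs along -z), y: along the slot (mixer's y), x: up the slope. 5.6 (x) x 28 (y) mm; slots 60 mm apart. Only one of the three (unknown) is deeper than the blade; the others end at a hard stop 14 mm down, too deep to see, only to be felt
- slot_2 (a point): mouth centre of the middle slot, flush with the red panel, 130 mm above the table, framed in white. z: the panel's outward normal (the slot runs along -z), y: along the slot (mixer's y), x: up the slope. 5.6 (x) x 28 (y) mm; slots 60 mm apart. Only one of the three (unknown) is deeper than the blade; the others end at a hard stop 14 mm down, too deep to see, only to be felt
- slot_3 (a point): mouth centre of the right (-y of the mixer) slot, flush with the red panel, 130 mm above the table, framed in white. z: the panel's outward normal (the slot runs along -z), y: along the slot (mixer's y), x: up the slope. 5.6 (x) x 28 (y) mm; slots 60 mm apart. Only one of the three (unknown) is deeper than the blade; the others end at a hard stop 14 mm down, too deep to see, only to be felt
- dropper_blue: small glass dropper bottle 88 tall, 28 diameter, blue cap, on the table about midway between the two machines, on their robot side (loose bystander, mm; origin at the centre of its underside)
- dropper_yellow: the same with a yellow cap, on the table about midway between the two machines (loose bystander, mm; origin at the centre of its underside)
- dropper_red: the same with a red cap, standing on the rear half of the drawer unit's top (loose bystander, mm; origin at the centre of its underside)
- jar: clear jar with a red cap, 70 tall, 48 diameter, on the rear half of the drawer unit's top (loose bystander, mm; origin at the centre of its underside)
- jug: steel jug 110 tall, 90 across, with white pipettes sticking up to 155, at the left (+y) side of the table (loose bystander, mm; origin at the centre of its underside)
- buffer_bottle: white bottle with a red cap, 150 tall, 60 diameter, at the right (-y) side of the table (loose bystander, mm; origin at the centre of its underside)
- reagent_box: blue box with a white lid, 52 x 52 x 74 tall, on the table between the two machines, at the back (loose bystander, mm; origin at the centre of its underside)

How it is judged:
On the way, in this order (a step that is already met when the one before it is completed fails the run):
1. the drawer is pulled out to its stop (within 6 mm) (value of joint drawer above 0.094 m), for 0.2 s.
2. the gauge is lifted out of its block in the drawer (its shoulder more than 110 mm above the table) (height (world z) of gauge above 0.11 m), for 0.1 s.
At the end, for the whole second after the job is handed in: The gauge is at rest in a slot of the mixer with its shoulder within 3 mm of the red panel, centred within 3 mm across and 4 mm along the slot and square to the panel within 0.08 rad (only the open slot allows this), and the drawer is out at its stop within 10 mm (((z of gauge in the frame of slot_1 between -0.003 and 0.003 m and x of gauge in the frame of slot_1 between -0.003 and 0.003 m and y of gauge in the frame of slot_1 between -0.004 and 0.004 m and angle between the z axis of gauge and the z axis of slot_1, either way round below 0.08 rad) or (z of gauge in the frame of slot_2 between -0.003 and 0.003 m and x of gauge in the frame of slot_2 between -0.003 and 0.003 m and y of gauge in the frame of slot_2 between -0.004 and 0.004 m and angle between the z axis of gauge and the z axis of slot_2, either way round below 0.08 rad) or (z of gauge in the frame of slot_3 between -0.003 and 0.003 m and x of gauge in the frame of slot_3 between -0.003 and 0.003 m and y of gauge in the frame of slot_3 between -0.004 and 0.004 m and angle between the z axis of gauge and the z axis of slot_3, either way round below 0.08 rad)) and value of joint drawer above 0.09 m and linear speed of gauge below 0.02 m/s); the robot touches nothing.
It fails at once if a dropper bottle is shifted by more than 30 mm or tipped by more than 0.5 rad (distance of any of dropper_blue, dropper_yellow, dropper_red from where it was at the start of the episode above 0.03 m or angle between any of dropper_blue, dropper_yellow, dropper_red's own z axis and vertical above 0.5 rad).
It fails at once if the jar or the reagent box is shifted by more than 30 mm or tipped by more than 0.5 rad (distance of any of jar, reagent_box from where it was at the start of the episode above 0.03 m or angle between any of jar, reagent_box's own z axis and vertical above 0.5 rad).
It fails at once if the jug or the buffer bottle is shifted by more than 30 mm or tipped by more than 0.5 rad (distance of any of jug, buffer_bottle from where it was at the start of the episode above 0.03 m or angle between any of jug, buffer_bottle's own z axis and vertical above 0.5 rad).
It also fails if it takes over 67 s, if anything falls off the work surface, if the arm or the gripper's body presses on something with over 40 N, if the wrist force passes 120 N, or if a joint passes its speed limit or range.

## Working session

There is one attempt and no reset: what is moved stays moved. The work goes in short steps, Python scripts to look and compute and a tool call to move; the robot and the scene stay as the last step left them, time stands still between calls to the robot, and variables do not carry over. Pictures are saved under pics/ and viewed, at most 12 in all, crops included, and the job is handed in when it is done.

Besides the shell and the picture viewer there is one more tool, called after ">>>" as name(argument=value, ...), one argument or row to a line, values as JSON. step_arm: Moves the arm, as the interface text tells. Its arguments: {"type":"object","properties":{"hand":{"type":"array"},"travel":{"type":"array"},"roll":{"type":"array"},"newtons":{"type":"number"}},"required":["hand","travel","roll"]}

```bash
mkdir -p pics; cat > h.py <<'E'
import numpy as np, cv2
from cell import arm, camera
def pts(c):
    """world xyz for each pixel (400,640,3); nan where no range"""
    h,w=c["range_z"].shape
    u,v=np.meshgrid(np.arange(w),np.arange(h))
    p=np.stack([u,v],-1).reshape(-1,1,2).astype(np.float64)
    n=cv2.undistortPoints(p,c["K"],np.array([c["k1"],0,0,0.])).reshape(h,w,2)
    z=np.where(c["range_z"]>0,c["range_z"],np.nan)
    X=np.dstack([n[...,0]*z,n[...,1]*z,z])
    R=cv2.Rodrigues(np.asarray(c["rvec"],float))[0]
    return (X-np.asarray(c["tvec"],float).ravel())@R
def save(c,n): cv2.imwrite("pics/"+n,c["color"][...,::-1])
E
python3 - <<'E'
from h import *
import pickle
for n in("scene","side","wrist"):
    c=camera(n); pickle.dump(c,open(n+".pkl","wb")); save(c,n+"0.png")
    R=cv2.Rodrigues(np.asarray(c["rvec"],float))[0]; print(n,-R.T@np.ravel(c["tvec"]),R[2],c["K"][0,0])
print(arm.observe())
E
```

```text
scene [ 1.39774885 -0.57767158  1.16648166] [-0.54696791  0.39701532 -0.73702438] 419.4311650189236
side [ 0.26646813 -0.93999882  0.77050769] [ 0.29111577  0.77737806 -0.55761543] 412.38461364401115
wrist [0.67464382 0.07410674 0.37275601] [-0.00211709 -0.29370526 -0.95589369] 342.0642981570501
{'time_s': 0.15, 'q': array([-3.69151418e-02,  2.64580885e-01,  1.60504919e+00, -2.78418895e-06,
        1.27372372e+00, -3.68840139e-02]), 'qd': array([ 0.00042533, -0.00206941, -0.00328375,  0.00095933, -0.00039088,
       -0.0007602 ]), 'joint_torque': array([-4.44535381e-04, -5.15905774e+01, -3.67958951e+01, -2.06692371e-04,
        8.09489022e-03,  2.50629785e-05]), 'eef_pos': array([6.74431989e-01, 7.98147935e-06, 2.30253516e-01]), 'ee_rot': array([-3.13983261e+00, -6.22842582e-05,  1.57076596e+00]), 'wrist_force': array([-0.4378596 , -0.39933317, -0.62623433]), 'torque': array([ 0.0049624 , -0.0187575 ,  0.04344286]), 'gripper_force': 0.0, 'gripper_width': 0.08510965252191527}
```

View pics/scene0.png

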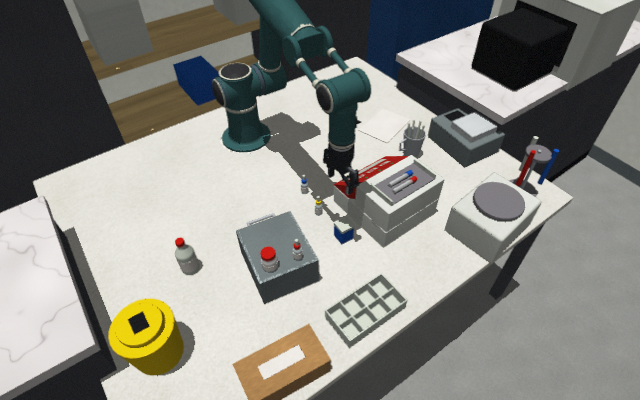

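View pics/side0.png

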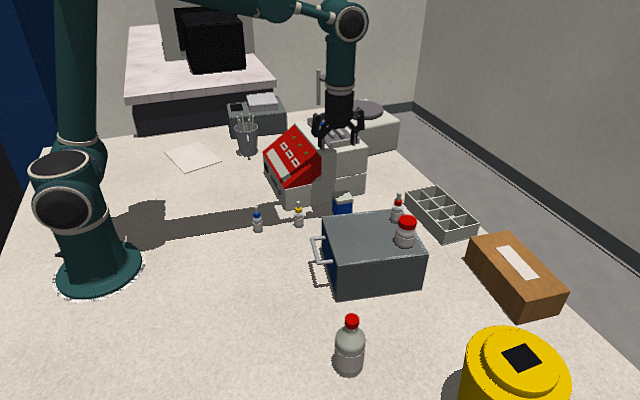

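```bash
python3 - <<'E'
from h import *
import pickle
for n in("scene","side"):
    c=pickle.load(open(n+".pkl","rb")); P=pts(c); C=c["color"].astype(int)
    # unit top: limit to grey image area
    box=(slice(205,305),slice(225,330)) if n=="scene" else (slice(195,305),slice(300,435))
    Q=P[box].reshape(-1,3); col=C[box].reshape(-1,3)
    m=(abs(Q[:,2]-.12)<.005)&(np.ptp(col,axis=1)<40)
    T=Q[m]; print(n,"top",len(T),"z",np.median(T[:,2]))
    r=cv2.minAreaRect((T[:,:2]*1000).astype(np.float32)); print(r, cv2.boxPoints(r).round(1).tolist())
    m=(abs(Q[:,2]-.09)<.012)&(Q[:,0]<T[:,0].min()-.012)&(Q[:,1]>T[:,1].min()-.02)
    H=Q[m]; print("handle",len(H),H.mean(0) if len(H) else 0, H.min(0) if len(H) else 0, H.max(0) if len(H) else 0)
    # red panel
    red=(C[...,0]>110)&(C[...,1]<60)&(C[...,2]<70)
    R_=np.zeros_like(red); b=(slice(115,195),slice(255,330)) if n=="side" else (slice(145,205),slice(325,415)); R_[b]=red[b]
    Q=P[R_]; Q=Q[np.isfinite(Q[:,0])&(Q[:,2]<.25)]
    for _ in range(5):
        o=np.median(Q,0) if _==0 else Q.mean(0); u,s,v=np.linalg.svd(Q-o,full_matrices=False); nn=v[2]*np.sign(v[2,2]); d=(Q-o)@nn; Q=Q[abs(d)<.006]
    print("panel n",nn,len(Q),"rms",d.std(),"o",o,"tilt",np.degrees(np.arccos(nn[2])),"yaw",np.arctan2(-nn[1],-nn[0]), "z",Q[:,2].min(),Q[:,2].max())
c=pickle.load(open("side.pkl","rb"))
cv2.imwrite("pics/crop_side.png",cv2.resize(c["color"][110:220,240:340,::-1],None,fx=5,fy=5,interpolation=cv2.INTER_NEAREST))
E
```

```text
scene top 2967 z 0.11982650819436536
((674.8007202148438, -241.8662567138672), (192.462158203125, 225.6217803955078), 80.33679962158203) [[547.4000244140625, -317.79998779296875], [769.9000244140625, -355.70001220703125], [802.2000122070312, -165.89999389648438], [579.7000122070312, -128.10000610351562]]
handle 65 [ 0.5306684  -0.23176643  0.09259361] [ 0.52199421 -0.26792298  0.08383627] [ 0.53764239 -0.18235322  0.1003426 ]
panel n [-0.5748287  -0.01360439  0.81816067] 269 rms 0.0009168021328059605 o [0.61383495 0.22626008 0.14097071] tilt 35.098908326323176 yaw 0.02366243403505035 z 0.09732166000908524 0.16448877066562959
side top 3875 z 0.1207150146411999
((670.7117919921875, -243.7236785888672), (195.3592529296875, 220.16102600097656), 80.2156753540039) [[545.5999755859375, -321.29998779296875], [762.5999755859375, -358.70001220703125], [795.7999877929688, -166.1999969482422], [578.7999877929688, -128.8000030517578]]
handle 128 [ 0.52665274 -0.2340172   0.09426456] [ 0.51641399 -0.27110693  0.08701094] [ 0.53538056 -0.17373551  0.09809933]
panel n [-0.57613402 -0.01216913  0.81726465] 1190 rms 0.0015497652751113665 o [0.60310038 0.20881037 0.13592897] tilt 35.188095736945705 yaw 0.021118902538704354 z 0.08171302422611416 0.175186431291682
```

View pics/crop_side.png

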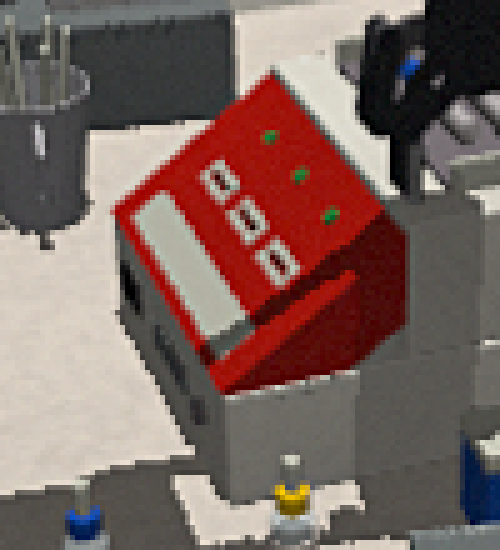

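The scene view shows the grey unit at about (277,250) with its handle near (262,218), and the mixer at about (400,190). The side view and crop show the slots at full-image (284,146), (290,154) and (296,163).

The unit sits at about (0.6725, -0.243) with yaw -0.169 (195 x 221 mm fitted, top at 0.120). The handle should be at (0.530, -0.219, 0.09).

>>> step_arm(
  hand=[0.43, 0.43, 0.43, 0.43, 0.43],
  travel=[
    [-29, -30, 0],
    [-52, -65, 0],
    [-75, -100, 0],
    [-98, -135, 0],
    [-120, -170, 0],
  ],
  roll=[-0.05, -0.1, -0.169, -0.169, -0.169],
)

```text
time_s: 0.57
eef_pos: [0.5536, -0.1706, 0.2309]
ee_rot: [-3.141, -0.0, 1.402]
wrist_force: [1.3, -0.8, 0.0]
gripper_width: 0.026
gripper_force: 0.0
```

>>> step_arm(
  hand=[0.43, 0.43, 0.43],
  travel=[
    [-15, -25, 0],
    [-25, -49, 0],
    [-25, -49, 0],
  ],
  roll=[0, 0, 0],
)

```text
time_s: 0.82
eef_pos: [0.5279, -0.2226, 0.2311]
ee_rot: [-3.141, 0.002, 1.398]
wrist_force: [0.2, 0.1, -0.9]
gripper_width: 0.0242
gripper_force: 0.0
```

```bash
python3 - <<'E'
from h import *
s=arm.observe(); print(s["eef_pos"],s["ee_rot"],s["gripper_width"],s["wrist_force"])
c=camera("wrist"); save(c,"w1.png"); P=pts(c); C=c["color"].astype(int)
ux=np.array([np.cos(-.169),np.sin(-.169)]); uy=np.array([-ux[1],ux[0]]); o=np.array([.6725,-.243])
Q=P.reshape(-1,3); U=np.c_[(Q[:,:2]-o)@ux,(Q[:,:2]-o)@uy,Q[:,2]]
m=(abs(U[:,2]-.09)<.008)&(U[:,0]<-.12)&(U[:,0]>-.17)&(abs(U[:,1])<.06)
print(m.sum(),np.percentile(U[m],[2,50,98],axis=0))
# slots from side: white blobs on panel
import pickle
c=pickle.load(open("side.pkl","rb")); R=cv2.Rodrigues(np.asarray(c["rvec"],float))[0]; cp=-R.T@np.ravel(c["tvec"])
nn=np.array([-.5755,-.0128,.8177]); pl=np.array([.6031,.2088,.1359])
P=pts(c);C=c["color"].astype(int)
w=((C.min(2)>130)).astype(np.uint8)
n,l,st,ce=cv2.connectedComponentsWithStats(w[138:172,276:306])
for i in range(1,n):
    if st[i,4]<12: continue
    ys,xs=np.where(l==i); ctr=np.array([[[ (xs.min()+xs.max())/2+276,(ys.min()+ys.max())/2+138]]])
    r=np.append(cv2.undistortPoints(ctr,c["K"],np.array([c["k1"],0,0,0.])).ravel(),1)@R
    p=cp+r*((pl-cp)@nn)/(r@nn); print("slot?",st[i],ctr.ravel(),p.round(4))
E
```

```text
[ 0.52786125 -0.22260223  0.2310744 ] [-3.14070219e+00  2.13174368e-03  1.39771023e+00] 0.024151390003555668 [ 0.24153848  0.13663719 -0.90429513]
1886 [[-0.15130709 -0.04922373  0.09072496]
 [-0.14422395  0.00555115  0.09419912]
 [-0.12140204  0.04785935  0.09608948]]
slot? [ 4  4  8  8 27] [283.5 145.5] [0.5939 0.2723 0.1304]
slot? [10 12  7  8 24] [289.  153.5] [0.5949 0.2117 0.1302]
slot? [  0  15  12  19 121] [281.5 162. ] [0.5655 0.2015 0.1093]
slot? [15 20  9  9 31] [295. 162.] [0.5962 0.1512 0.1301]
```

View pics/w1.png

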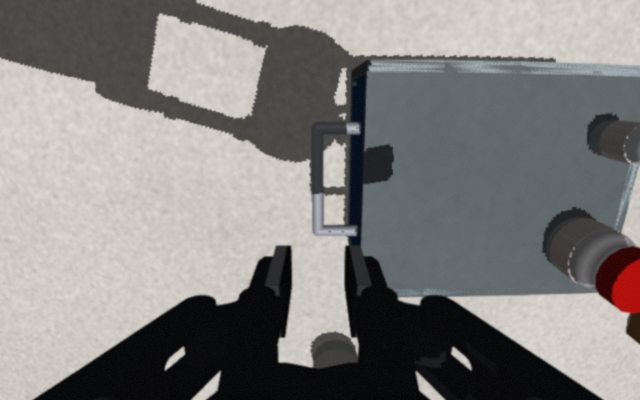

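The wrist view shows the handle bar at x about 318, y 125–235 and the drawer front at x about 355. A grey round thing at (335,350) needs identifying before I descend.

```bash
python3 - <<'E'
from h import *
import pickle
c=camera("wrist");P=pts(c); print(P[345:356:5,335], c["range_z"][350,335])
c=pickle.load(open("side.pkl","rb")); P=pts(c)
for u,v,n in((351,320,"buf"),(257,215,"blue"),(298,206,"yel"),(248,130,"jug"),(407,222,"jar")): print(n,P[v,u])
E
```

```text
[[ 0.51025694 -0.45685827  0.01014217]
 [ 0.50966909 -0.45839214  0.01747477]
 [ 0.50944501 -0.45658241  0.02829989]] 0.43213677
buf [ 0.50182245 -0.48966392  0.15151342]
blue [0.43409232 0.0049108  0.06537507]
yel [ 0.55395265 -0.00558953  0.07491961]
jug [0.51519453 0.48028774 0.1090732 ]
jar [ 0.72289139 -0.30633281  0.19003311]
```

>>> step_arm(
  hand=[0.43, 0.43, 0.43, 0.43, 0.43],
  travel=[
    [0, 0, -20],
    [0, 0, -40],
    [0, 0, -60],
    [0, 0, -80],
    [0, 0, -80],
  ],
  roll=[0, 0, 0, 0, 0],
)

```text
time_s: 1.33
eef_pos: [0.5277, -0.2158, 0.1463]
ee_rot: [-3.133, -0.003, 1.403]
wrist_force: [-0.6, 0.9, -0.8]
gripper_width: 0.0245
gripper_force: 0.0
```

>>> step_arm(
  hand=[0.43, 0.43, 0.43, 0.43, 0.43],
  travel=[
    [1, 0, -20],
    [1, 0, -40],
    [1, 0, -60],
    [1, 0, -78],
    [1, 0, -78],
  ],
  roll=[0, 0, 0, 0, 0],
)

```text
time_s: 1.75
eef_pos: [0.533, -0.218, 0.0788]
ee_rot: [3.141, -0.0, 1.403]
wrist_force: [-13.0, 6.8, 26.3]
gripper_width: 0.0241
gripper_force: 15.1
```

>>> step_arm(
  hand=[1, 1, 1, 1],
  travel=[
    [0, 0, 0],
    [0, 0, 0],
    [0, 0, 0],
    [0, 0, 0],
  ],
  roll=[0, 0, 0, 0],
  newtons=40,
)

```text
time_s: 2.08
eef_pos: [0.5283, -0.2172, 0.0766]
ee_rot: [-3.134, -0.001, 1.404]
wrist_force: [-18.7, 3.7, 23.9]
gripper_width: 0.0085
gripper_force: 39.3
```

>>> step_arm(
  hand=[0.55, 0.55, 0.55],
  travel=[
    [-3, 0, 8],
    [-3, 0, 8],
    [-3, 0, 8],
  ],
  roll=[0, 0, 0],
)

```text
time_s: 2.33
eef_pos: [0.5299, -0.2185, 0.0828]
ee_rot: [3.138, 0.001, 1.403]
wrist_force: [-0.9, 0.6, 0.8]
gripper_width: 0.0192
gripper_force: 0.0
```

>>> step_arm(
  hand=[1, 1, 1, 1],
  travel=[
    [0, 0, 0],
    [0, 0, 0],
    [0, 0, 0],
    [0, 0, 0],
  ],
  roll=[0, 0, 0, 0],
)

```text
time_s: 2.67
eef_pos: [0.5281, -0.2182, 0.0819]
ee_rot: [-3.14, -0.0, 1.402]
wrist_force: [-3.5, 0.6, 7.6]
gripper_width: 0.0083
gripper_force: 39.2
```

>>> step_arm(
  hand=[1, 1, 1, 1, 1],
  travel=[
    [-12, 2, 0],
    [-25, 4, 0],
    [-38, 6.5, 0],
    [-50, 8.5, 0],
    [-62, 10.5, 0],
  ],
  roll=[0, 0, 0, 0, 0],
)

```text
time_s: 3.08
eef_pos: [0.4671, -0.2079, 0.0819]
ee_rot: [3.139, -0.0, 1.402]
wrist_force: [2.1, 3.1, 4.6]
gripper_width: 0.0082
gripper_force: 41.0
```

>>> step_arm(
  hand=[1, 1, 1, 1],
  travel=[
    [-12, 2, 0],
    [-25, 4, 0],
    [-36, 6, 0],
    [-36, 6, 0],
  ],
  roll=[0, 0, 0, 0],
)

```text
time_s: 3.42
eef_pos: [0.4294, -0.2016, 0.0821]
ee_rot: [3.14, -0.001, 1.401]
wrist_force: [1.4, 4.1, 7.3]
gripper_width: 0.008
gripper_force: 41.5
```

>>> step_arm(
  hand=[1, 1, 1, 1],
  travel=[
    [-2, 0.3, 0],
    [-3, 0.5, 0],
    [-4, 0.7, 0],
    [-4, 0.7, 0],
  ],
  roll=[0, 0, 0, 0],
)

```text
time_s: 3.75
eef_pos: [0.4293, -0.2016, 0.0822]
ee_rot: [3.134, -0.0, 1.401]
wrist_force: [12.9, 3.6, -2.6]
gripper_width: 0.0082
gripper_force: 40.6
```

```bash
python3 - <<'E'
from h import *
s=arm.observe(); print(s["eef_pos"],s["wrist_force"])
c=camera("scene"); save(c,"s2.png"); P=pts(c); C=c["color"].astype(int)
ux=np.array([np.cos(-.169),np.sin(-.169)]); uy=np.array([-ux[1],ux[0]]); o=np.array([.6725,-.243])
Q=P.reshape(-1,3); U=np.c_[(Q[:,:2]-o)@ux,(Q[:,:2]-o)@uy,Q[:,2]]; col=C.reshape(-1,3)
org=(col[:,0]>130)&(col[:,1]>50)&(col[:,1]<170)&(col[:,2]<80)&(abs(U[:,0]+.16)<.06)&(abs(U[:,1])<.06)&(U[:,2]>.055)&(U[:,2]<.11)
print(org.sum(),U[org].min(0),U[org].max(0)); t=org&(U[:,2]>.093); print(t.sum(),U[t].mean(0),U[t].min(0),U[t].max(0))
m=(abs(U[:,2]-.109)<.004)&(U[:,0]<-.13)&(abs(U[:,1])<.1); print("front top",m.sum(),np.percentile(U[m],[2,50,98],axis=0))
cv2.imwrite("pics/s2c.png",cv2.resize(c["color"][170:320,220:340,::-1],None,fx=4,fy=4,interpolation=cv2.INTER_NEAREST))
E
```

```text
[ 0.4293067  -0.20163296  0.08219094] [12.87660983  3.60382903 -2.56055281]
35 [-0.16722433 -0.0149534   0.09248027] [-0.14953631  0.01549644  0.10199034]
33 [-0.15838275 -0.0009534   0.09822819] [-0.16722433 -0.0149534   0.09424633] [-0.14953631  0.01439824  0.10199034]
front top 176 [[-2.14374168e+00 -8.08671924e-02  1.05266030e-01]
 [-2.03467642e-01 -1.09417187e-03  1.08732589e-01]
 [-1.95752501e-01  8.21037131e-02  1.12576132e-01]]
```

View pics/s2c.png

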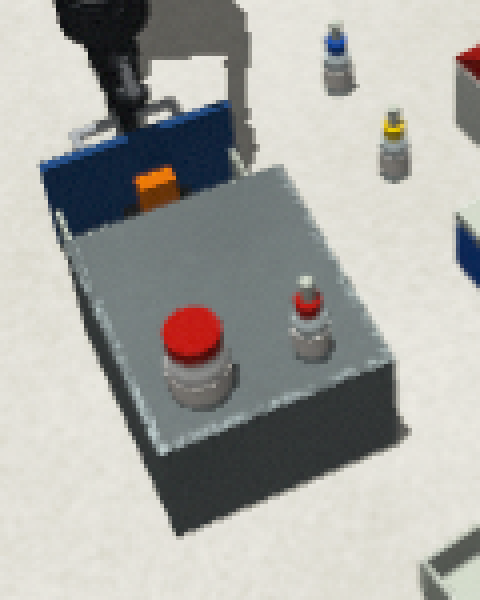

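>>> step_arm(
  hand=[0.5, 0.5, 0.5, 0.5, 0.5],
  travel=[
    [3, -0.5, 0],
    [3, -0.5, 0],
    [3, -0.5, 30],
    [3, -0.5, 65],
    [3, -0.5, 100],
  ],
  roll=[0, 0, 0, 0, 0],
)

```text
time_s: 4.22
eef_pos: [0.4263, -0.2012, 0.1802]
ee_rot: [-3.135, -0.001, 1.402]
wrist_force: [0.3, -0.5, -0.5]
gripper_width: 0.0214
gripper_force: 0.0
```

>>> step_arm(
  hand=[0, 0, 0, 0, 0],
  travel=[
    [0, 0, 15],
    [20, -3, 15],
    [40, -7, 15],
    [60, -11, 15],
    [84, -15, 15],
  ],
  roll=[0.12, 0.24, 0.36, 0.48, 0.6],
)

```text
time_s: 4.63
eef_pos: [0.5118, -0.2171, 0.1954]
ee_rot: [-3.139, -0.002, 2.007]
wrist_force: [-0.1, -0.6, -0.5]
gripper_width: 0.0426
gripper_force: 0.0
```

>>> step_arm(
  hand=[0, 0, 0, 0, 0],
  travel=[
    [0, 0, 0],
    [0, 0, 0],
    [0, 0, 0],
    [0, 0, 0],
    [0, 0, 0],
  ],
  roll=[0.12, 0.24, 0.36, 0.48, 0.6],
)

```text
time_s: 5.05
eef_pos: [0.5113, -0.2169, 0.1948]
ee_rot: [-3.14, -0.004, 2.608]
wrist_force: [-0.0, 0.3, -0.1]
gripper_width: 0.0428
gripper_force: 0.0
```

>>> step_arm(
  hand=[0, 0, 0, 0, 0],
  travel=[
    [0, 0, 0],
    [0, 0, 0],
    [0, 0, 0],
    [0, 0, 0],
    [0, 0, 0],
  ],
  roll=[0.12, 0.24, 0.371, 0.371, 0.371],
)

```text
time_s: 5.47
eef_pos: [0.5119, -0.2169, 0.1953]
ee_rot: [3.142, -0.003, 2.97]
wrist_force: [-0.5, 0.4, -0.9]
gripper_width: 0.0427
gripper_force: 0.0
```

```bash
python3 - <<'E'
from h import *
s=arm.observe(); print(s["eef_pos"],s["ee_rot"],s["wrist_force"],s["q"])
c=camera("wrist"); save(c,"w3.png"); P=pts(c); C=c["color"].astype(int)
ux=np.array([np.cos(-.169),np.sin(-.169)]); uy=np.array([-ux[1],ux[0]]); o=np.array([.6725,-.243])
Q=P.reshape(-1,3); U=np.c_[(Q[:,:2]-o)@ux,(Q[:,:2]-o)@uy,Q[:,2]]; col=C.reshape(-1,3)
hsv=cv2.cvtColor(c["color"],cv2.COLOR_RGB2HSV).reshape(-1,3)
org=(hsv[:,0]>5)&(hsv[:,0]<25)&(hsv[:,1]>150)&(hsv[:,2]>60)&(abs(U[:,0]+.16)<.06)
print(org.sum())
for m in (org,org&(U[:,2]>.094)):
  if m.sum(): print(m.sum(),np.percentile(U[m],[2,50,98],axis=0))
E
```

```text
[ 0.51188576 -0.21693235  0.19532711] [ 3.14153505e+00 -2.54916669e-03  2.96955543e+00] [-0.46594175  0.44437737 -0.8596428 ] [-4.45252641e-01  6.72232824e-02  1.89942944e+00 -6.84666173e-04
  1.17741018e+00 -1.84374845e+00]
1495
1495 [[-0.17063302 -0.01662039  0.0564138 ]
 [-0.16478936  0.0016354   0.09691414]
 [-0.15067166  0.21826071  0.09910993]]
861 [[-0.17047185 -0.01677936  0.09495803]
 [-0.16373286 -0.00201759  0.09789356]
 [-0.1559258   0.01271427  0.09923462]]
```

>>> step_arm(
  hand=[-0.2, -0.2, -0.2, -0.2, -0.2],
  travel=[
    [1.5, 0, -20],
    [1.5, 0, -45],
    [1.5, 0, -70],
    [1.5, 0, -95],
    [1.5, 0, -95],
  ],
  roll=[0, 0, 0, 0, 0],
)

```text
time_s: 5.93
eef_pos: [0.5101, -0.215, 0.0955]
ee_rot: [3.139, -0.011, 2.97]
wrist_force: [-1.1, 1.0, -1.2]
gripper_width: 0.0513
gripper_force: 0.0
```

>>> step_arm(
  hand=[-0.2, -0.2, -0.2, -0.2],
  travel=[
    [0, 0, -12],
    [0, 0, -24],
    [0, 0, -31],
    [0, 0, -31],
  ],
  roll=[0, 0, 0, 0],
)

```text
time_s: 6.27
eef_pos: [0.514, -0.2167, 0.0691]
ee_rot: [3.141, -0.002, 2.972]
wrist_force: [-0.0, -0.2, -0.0]
gripper_width: 0.0511
gripper_force: 0.0
```

>>> step_arm(
  hand=[1, 1, 1, 1, 1],
  travel=[
    [0, 0, 0],
    [0, 0, 0],
    [0, 0, 0],
    [0, 0, 0],
    [0, 0, 0],
  ],
  roll=[0, 0, 0, 0, 0],
  newtons=30,
)

```text
time_s: 6.68
eef_pos: [0.5153, -0.2173, 0.0711]
ee_rot: [-3.141, 0.001, 2.973]
wrist_force: [-0.5, 0.3, 2.1]
gripper_width: 0.0316
gripper_force: 32.3
```

>>> step_arm(
  hand=[1, 1, 1, 1, 1],
  travel=[
    [0, 0, 15],
    [0, 0, 35],
    [0, 0, 55],
    [0, 0, 67],
    [0, 0, 67],
  ],
  roll=[0, 0, 0, 0, 0],
)

```text
time_s: 7.1
eef_pos: [0.517, -0.2181, 0.1408]
ee_rot: [-3.14, 0.006, 2.973]
wrist_force: [0.5, -0.3, 0.2]
gripper_width: 0.0312
gripper_force: 31.9
```

>>> step_arm(
  hand=[1, 1, 1, 1, 1],
  travel=[
    [-7, 1.2, 0],
    [-14, 2.4, 0],
    [-21, 3.6, 0],
    [-28, 4.8, 0],
    [-34, 5.8, 0],
  ],
  roll=[0, 0, 0, 0, 0],
  newtons=20,
)

```text
time_s: 7.52
eef_pos: [0.4788, -0.2106, 0.136]
ee_rot: [3.141, -0.002, 2.973]
wrist_force: [0.2, 0.3, -0.4]
gripper_width: 0.0316
gripper_force: 31.9
```

>>> step_arm(
  hand=[1, 1, 1, 1, 1],
  travel=[
    [-3, 0.5, 0],
    [-6, 1, 0],
    [-9, 1.5, 0],
    [-12, 2, 0],
    [-12, 2, 0],
  ],
  roll=[0, 0, 0, 0, 0],
)

```text
time_s: 7.93
eef_pos: [0.4708, -0.2097, 0.138]
ee_rot: [-3.141, 0.006, 2.972]
wrist_force: [5.4, -0.8, -4.2]
gripper_width: 0.0316
gripper_force: 31.0
```

>>> step_arm(
  hand=[1, 1, 1, 1, 1],
  travel=[
    [-3, 0.5, 0],
    [-6, 1, 0],
    [-9, 1.5, 0],
    [-12, 2, 0],
    [-15, 2.5, 0],
  ],
  roll=[0, 0, 0, 0, 0],
  newtons=20,
)

```text
time_s: 8.35
eef_pos: [0.4569, -0.2076, 0.1386]
ee_rot: [-3.141, 0.008, 2.972]
wrist_force: [8.4, -1.2, -2.1]
gripper_width: 0.0316
gripper_force: 30.5
```

```bash
python3 - <<'E'
from h import *
s=arm.observe(); print(s["eef_pos"],s["ee_rot"],s["wrist_force"],s["gripper_force"])
c=camera("side"); save(c,"sd4.png")
cv2.imwrite("pics/sd4c.png",cv2.resize(c["color"][140:300,220:380,::-1],None,fx=3.7,fy=3.7,interpolation=cv2.INTER_NEAREST))
E
```

```text
[ 0.45691209 -0.20764618  0.13857396] [-3.14051409  0.00807198  2.97241752] [ 8.37753428 -1.15984438 -2.09181258] 30.476937890052795
```

View pics/sd4c.png

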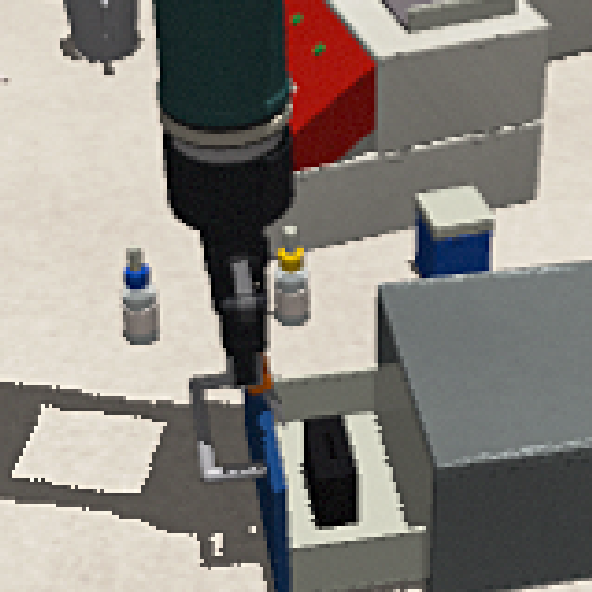

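The blade is tilting against the drawer front: orange grip at crop (262,378), blade slanting down-right at (275,400). Continuing the tilt.

>>> step_arm(
  hand=[1, 1, 1, 1, 1],
  travel=[
    [-4, 0.7, 0],
    [-8, 1.4, 0],
    [-12, 2, 0],
    [-16, 2.7, 0],
    [-16, 2.7, 0],
  ],
  roll=[0, 0, 0, 0, 0],
)

```text
time_s: 8.82
eef_pos: [0.44, -0.205, 0.139]
ee_rot: [-3.14, 0.007, 2.973]
wrist_force: [5.2, -0.8, 1.7]
gripper_width: 0.0311
gripper_force: 30.4
```

>>> step_arm(
  hand=[1, 1, 1, 1, 1],
  travel=[
    [10, -1.7, 0],
    [10, -1.7, 20],
    [10, -1.7, 50],
    [10, -1.7, 80],
    [10, -1.7, 100],
  ],
  roll=[0, 0, 0, 0, 0],
  newtons=50,
)

```text
time_s: 9.23
eef_pos: [0.4481, -0.2059, 0.2392]
ee_rot: [-3.141, -0.0, 2.973]
wrist_force: [0.5, 0.7, 0.2]
gripper_width: 0.0312
gripper_force: 52.5
```

```bash
cat > g.py <<'E'
from h import *
def gauge(show=None):
    s=arm.observe(); tcp=s["eef_pos"]; yaw=s["ee_rot"][2]; print(tcp,s["ee_rot"],s["wrist_force"],s["gripper_width"])
    f=np.array([np.cos(yaw),np.sin(yaw)])*-1; l=np.array([-f[1],f[0]])   # forward, left of gauge
    for n in("side","scene","wrist"):
        c=camera(n); P=pts(c); hsv=cv2.cvtColor(c["color"],cv2.COLOR_RGB2HSV)
        D=P-tcp; U=np.dstack([D[...,:2]@f,D[...,:2]@l,D[...,2]])
        near=np.linalg.norm(U,axis=2)<.09
        org=near&(hsv[...,0]>5)&(hsv[...,0]<25)&(hsv[...,1]>150)&(hsv[...,2]>50)
        print(n,"orange",org.sum(), np.percentile(U[org],[3,50,97],axis=0).round(4).tolist() if org.sum()>5 else "")
        bl=near&~org&(U[...,2]<-.012)&(abs(U[...,1])<.016)&(U[...,0]>-.03)&(U[...,0]<.06)
        B=U[bl]
        if len(B)>10:
            k=np.polyfit(B[:,2],B[:,0],1); print("  blade n",len(B),"tilt deg",np.degrees(np.arctan(-k[0])),"fwd at z=-.03:",np.polyval(k,-.03),"range",np.percentile(B,[3,97],axis=0).round(4).tolist())
        save(c,f"{show}_{n}.png") if show else 0
E
python3 -c "
from g import *; gauge('g5')
a=[cv2.imread('pics/g5_%s.png'%n) for n in ('side','wrist')]; 
cv2.imwrite('pics/g5.png',np.hstack([cv2.resize(a[0][120:270,200:330],None,fx=2.66,fy=2.66),cv2.resize(a[1],(440,399-1)) if 0 else cv2.resize(a[1][:, 100:540],(440,399))]))"
```

```text
[ 0.44807487 -0.20586635  0.23921352] [-3.14129723e+00 -3.63832962e-04  2.97286628e+00] [0.54984208 0.67800501 0.19601895] 0.031153472313396085
side orange 63 [[0.0116, -0.0179, -0.0048], [0.0167, -0.0146, 0.0055], [0.0236, 0.0085, 0.0173]]
  blade n 51 tilt deg 34.5737790755263 fwd at z=-.03: 0.03712464515877306 range [[0.0251, -0.0118, -0.0375], [0.0422, 0.0117, -0.0138]]
scene orange 114 [[0.0073, -0.0147, 0.0038], [0.0194, -0.0005, 0.0191], [0.0306, 0.0142, 0.033]]
  blade n 65 tilt deg 31.457895298168012 fwd at z=-.03: 0.043752109755291604 range [[0.0284, -0.0105, -0.0352], [0.0481, 0.012, -0.0139]]
wrist orange 3143 [[-0.005, -0.0159, 0.0215], [0.001, -0.0015, 0.0263], [0.0075, 0.0128, 0.0301]]
```

View pics/g5.png

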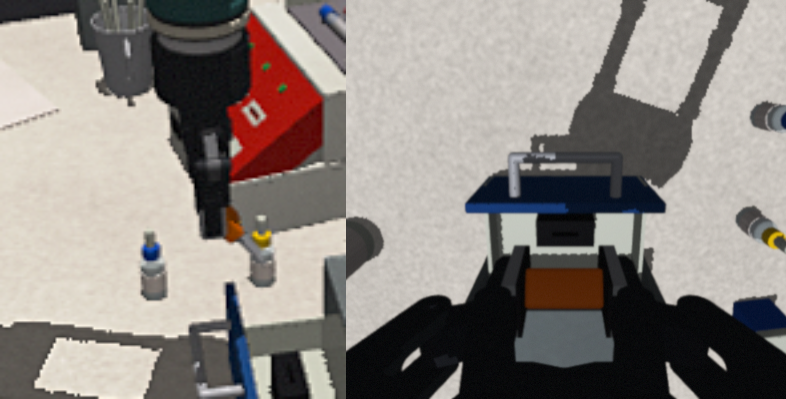

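The wrist panel shows the tilted orange top at (565,288) and the blade below it. The tilt is about 34°, and the shoulder sits about 23 mm forward of and 5.5 mm below the TCP. Next I'll move over the mixer and measure the slots with the wrist camera.

>>> step_arm(
  hand=[1, 1, 1, 1, 1],
  travel=[
    [0, 10, 30],
    [12, 42, 55],
    [26, 76, 65],
    [41, 110, 65],
    [55, 145, 65],
  ],
  roll=[0.05, 0.1, 0.15, 0.19, 0.19],
)

```text
time_s: 9.8
eef_pos: [0.5027, -0.0594, 0.3011]
ee_rot: [3.142, -0.002, -3.12]
wrist_force: [0.3, -0.7, -2.7]
gripper_width: 0.0311
gripper_force: 52.5
```

>>> step_arm(
  hand=[1, 1, 1, 1, 1],
  travel=[
    [14, 35, 0],
    [28, 70, 0],
    [42, 105, 0],
    [56, 140, 0],
    [70, 175, 0],
  ],
  roll=[0, 0, 0, 0, 0],
)

```text
time_s: 10.22
eef_pos: [0.5718, 0.1161, 0.2991]
ee_rot: [-3.141, -0.005, -3.12]
wrist_force: [0.0, -0.4, 0.2]
gripper_width: 0.0313
gripper_force: 52.5
```

>>> step_arm(
  hand=[1, 1, 1, 1, 1],
  travel=[
    [15, 30, 0],
    [30, 60, 0],
    [47, 96, 0],
    [47, 96, 0],
    [47, 96, 0],
  ],
  roll=[0, 0, 0, 0, 0],
)

```text
time_s: 10.63
eef_pos: [0.6188, 0.2119, 0.2979]
ee_rot: [-3.14, -0.007, -3.117]
wrist_force: [0.8, -0.4, -0.8]
gripper_width: 0.0311
gripper_force: 52.5
```

```bash
python3 - <<'E'
from g import *
gauge('g6')
E
python3 - <<'E'
from h import *
for n in("wrist","scene","side"):
    c=camera(n);P=pts(c);C=c["color"].astype(int)
    R=cv2.Rodrigues(np.asarray(c["rvec"],float))[0]; cp=-R.T@np.ravel(c["tvec"])
    red=((C[...,0]>90)&(C[...,1]<70)&(C[...,2]<70)&(P[...,2]>.05)&(P[...,2]<.19)&(P[...,0]>.5)&(P[...,0]<.7)&(P[...,1]>.08)&(P[...,1]<.35))
    Q=P[red]
    if len(Q)<50: print(n,"few red"); continue
    for _ in range(5):
        o=np.median(Q,0); u,s,v=np.linalg.svd(Q-Q.mean(0),full_matrices=False); nn=v[2]*np.sign(v[2,2]); Q=Q[abs((Q-Q.mean(0))@nn)<.004]
    pl=Q.mean(0); print(n,"n",nn,"yaw",np.arctan2(-nn[1],-nn[0]),"h at (.595,.2117):",pl[2]-((np.array([.595,.2117])-pl[:2])@nn[:2])/nn[2],len(Q))
    on=np.abs((P-pl)@nn)<.012
    w=(on&(C.min(2)>100)&(np.ptp(C,axis=2)<60)&(P[...,2]>.1)&(P[...,2]<.16)).astype(np.uint8)
    k,l,st,ce=cv2.connectedComponentsWithStats(w)
    for i in range(1,k):
        if st[i,4]<12: continue
        ys,xs=np.where(l==i); (cx,cy),sz,a=cv2.minAreaRect(np.c_[xs,ys].astype(np.float32))
        r=np.append(cv2.undistortPoints(np.array([[[cx,cy]]],float),c["K"],np.array([c["k1"],0,0,0.])).ravel(),1)@R
        print("  blob",st[i].tolist(),(cp+r*((pl-cp)@nn)/(r@nn)).round(4))
E
python3 -c "
import cv2,numpy as np;cv2.imwrite('pics/g6.png',cv2.imread('pics/g6_wrist.png'))"
```

```text
[0.61878094 0.21193929 0.29792629] [-3.13959058 -0.00654131 -3.11734821] [ 0.807711   -0.35282177 -0.83297967] 0.031149194223849576
side orange 20 [[-0.0066, -0.0181, -0.0072], [0.0133, -0.0134, 0.0019], [0.02, 0.0164, 0.0229]]
scene orange 91 [[0.007, -0.0175, -0.0036], [0.0171, -0.0037, 0.0132], [0.0277, 0.0123, 0.028]]
  blade n 59 tilt deg 32.51025398263779 fwd at z=-.03: 0.03970103515902397 range [[0.0271, -0.0125, -0.0383], [0.0457, 0.0108, -0.013]]
wrist orange 3093 [[-0.0071, -0.0176, 0.0214], [-0.0011, -0.0029, 0.0258], [0.0052, 0.0115, 0.0296]]
wrist n [-0.57410377 -0.01279602  0.81868255] yaw 0.022284991048693043 h at (.595,.2117): 0.12989311385782326 17042
  blob [334, 101, 88, 19, 1293] [0.5567 0.2647 0.1039]
  blob [591, 100, 49, 21, 195] [0.551  0.505  0.1036]
  blob [215, 102, 103, 19, 1662] [0.5595 0.157  0.1042]
  blob [229, 144, 49, 19, 734] [0.5966 0.148  0.13  ]
  blob [295, 144, 26, 19, 344] [0.5956 0.1983 0.1301]
scene n [-0.57846481 -0.01680291  0.81553426] yaw 0.029039258327265623 h at (.595,.2117): 0.12755457674127915 218
  blob [452, 112, 27, 15, 155] [0.5898 0.724  0.1344]
  blob [440, 120, 11, 9, 44] [0.5461 0.6631 0.1021]
  blob [414, 133, 12, 7, 16] [0.541  0.5214 0.0956]
  blob [369, 160, 15, 8, 21] [0.5596 0.2668 0.1036]
  blob [344, 170, 22, 11, 32] [0.561  0.1625 0.1025]
  blob [239, 211, 55, 36, 580] [ 0.5984 -0.232   0.1209]
side n [-0.57378564 -0.01513904  0.81886559] yaw 0.02637836972754649 h at (.595,.2117): 0.1303076556043248 872
  blob [246, 94, 14, 12, 101] [0.5875 0.7131 0.1343]
  blob [239, 104, 13, 12, 56] [0.5498 0.6784 0.1073]
  blob [270, 150, 10, 13, 65] [0.5556 0.263  0.1037]
  blob [287, 153, 6, 6, 16] [0.595  0.2001 0.1301]
  blob [291, 158, 9, 9, 36] [0.5962 0.1513 0.1301]
  blob [277, 161, 14, 19, 99] [0.5595 0.1596 0.1044]
  blob [322, 215, 47, 49, 834] [ 0.5936 -0.2397  0.121 ]
```

View pics/g6.png

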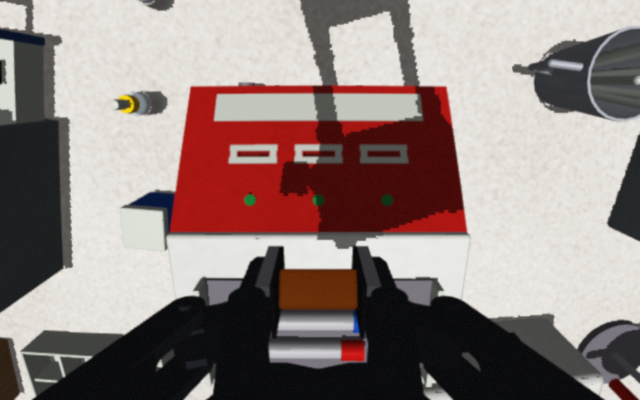

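The slot frames are at (253,153), (318,153) and (384,153). The gauge reads about 3 mm low in y in this view, a camera bias that reconciles the wrist figure (slot_3 y 0.148) with the side view (0.151).

I'll try the middle slot first, starting with the tip 10 mm off its mouth.

>>> step_arm(
  hand=[1, 1, 1, 1, 1],
  travel=[
    [-20, 0, 0],
    [-45, -1, -15],
    [-65, -1.5, -40],
    [-74, -1.5, -75],
    [-74, -1.5, -105],
  ],
  roll=[0, 0, 0, 0, 0],
)

```text
time_s: 11.35
eef_pos: [0.5438, 0.2079, 0.1973]
ee_rot: [3.141, 0.001, -3.121]
wrist_force: [-0.2, 0.6, -1.7]
gripper_width: 0.0311
gripper_force: 52.5
```

>>> step_arm(
  hand=[1, 1, 1],
  travel=[
    [0, 0, -10],
    [0, 0, -16],
    [0, 0, -16],
  ],
  roll=[0, 0, 0],
)

```text
time_s: 11.6
eef_pos: [0.5456, 0.2082, 0.1809]
ee_rot: [-3.141, -0.001, -3.121]
wrist_force: [-0.7, -0.2, -0.4]
gripper_width: 0.0307
gripper_force: 52.5
```

```bash
python3 - <<'E'
from g import *
gauge('g7')
cv2.imwrite('pics/g7.png',np.hstack([cv2.resize(cv2.imread('pics/g7_side.png')[90:200,240:340],None,fx=4,fy=4),cv2.resize(cv2.imread('pics/g7_scene.png')[110:220,320:410],None,fx=4,fy=4)]))
E
```

```text
[0.54560353 0.2081942  0.18086791] [-3.14123712e+00 -9.82942959e-04 -3.12126539e+00] [-0.70806185 -0.17378318 -0.39944104] 0.03068562935988753
side orange 22 [[-0.0053, -0.0202, -0.0275], [0.016, -0.0143, 0.0005], [0.083, 0.0096, 0.0204]]
  blade n 136 tilt deg -38.34462609542652 fwd at z=-.03: 0.053608716295185925 range [[-0.0034, -0.0147, -0.0869], [0.058, 0.0152, -0.0199]]
scene orange 81 [[0.0062, -0.0148, -0.003], [0.0195, -0.0006, 0.0143], [0.0302, 0.0153, 0.0296]]
  blade n 92 tilt deg -19.13656928872549 fwd at z=-.03: 0.03942211126545217 range [[0.0037, -0.0128, -0.0857], [0.0534, 0.0131, -0.0143]]
wrist orange 3140 [[-0.0055, -0.0148, 0.0215], [0.0005, -0.0002, 0.0265], [0.0069, 0.0143, 0.0305]]
  blade n 3511 tilt deg -55.61008777417894 fwd at z=-.03: 0.08019455214434319 range [[-0.004, -0.015, -0.0881], [0.0372, 0.0149, -0.0594]]
```

View pics/g7.png

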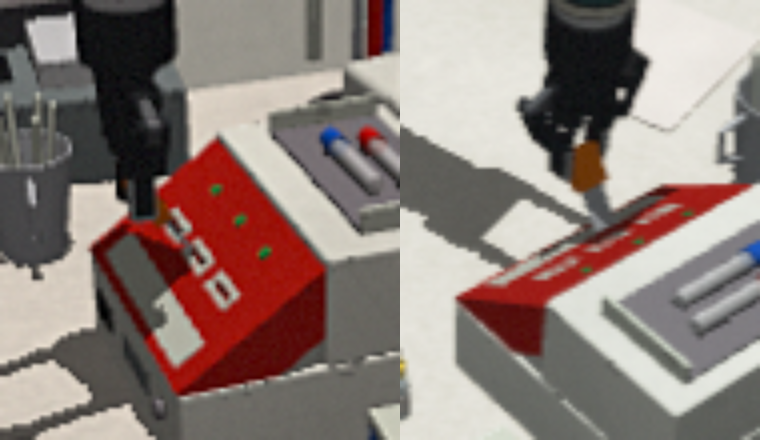

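>>> step_arm(
  hand=[1, 1, 1, 1, 1],
  travel=[
    [1.7, 0.5, -2.5],
    [3.4, 0.6, -4.9],
    [5.2, 0.6, -7.4],
    [6.9, 0.7, -9.8],
    [6.9, 0.7, -9.8],
  ],
  roll=[0, 0, 0, 0, 0],
)

```text
time_s: 12.17
eef_pos: [0.5526, 0.2094, 0.1708]
ee_rot: [-3.141, -0.001, -3.12]
wrist_force: [0.3, -0.1, -0.8]
gripper_width: 0.0309
gripper_force: 52.5
```

>>> step_arm(
  hand=[1, 1, 1],
  travel=[
    [1.1, 0, -1.6],
    [2.3, 0, -3.3],
    [2.3, 0, -3.3],
  ],
  roll=[0, 0, 0],
)

```text
time_s: 12.42
eef_pos: [0.5548, 0.2094, 0.1677]
ee_rot: [-3.141, -0.001, -3.12]
wrist_force: [-0.6, -0.3, -1.1]
gripper_width: 0.0309
gripper_force: 52.5
```

>>> step_arm(
  hand=[1, 1, 1, 1],
  travel=[
    [1.1, 0, -1.6],
    [2.3, 0, -3.3],
    [2.9, 0, -4.1],
    [2.9, 0, -4.1],
  ],
  roll=[0, 0, 0, 0],
)

```text
time_s: 12.75
eef_pos: [0.5578, 0.2095, 0.1637]
ee_rot: [-3.141, -0.0, -3.12]
wrist_force: [1.1, -0.2, -0.8]
gripper_width: 0.0307
gripper_force: 52.5
```

```bash
python3 - <<'E'
from g import *
gauge('g8')
E
```

```text
[0.55775217 0.20945536 0.16372064] [-3.14141783e+00 -4.30697588e-04 -3.12040610e+00] [ 1.11583175 -0.18022677 -0.78976588] 0.03066985183463098
side orange 28 [[-0.0051, -0.0288, -0.0167], [0.0159, -0.0153, -0.0027], [0.0765, 0.0174, 0.0219]]
  blade n 167 tilt deg -52.05633964682203 fwd at z=-.03: 0.03829294888223465 range [[-0.0214, -0.0149, -0.076], [0.0569, 0.0145, -0.0181]]
scene orange 82 [[0.0065, -0.0154, -0.0153], [0.018, 0.0002, 0.0136], [0.0666, 0.0137, 0.0287]]
  blade n 88 tilt deg -42.684928232784166 fwd at z=-.03: 0.032173679069821715 range [[-0.0156, -0.0138, -0.0731], [0.0562, 0.0142, -0.0139]]
wrist orange 3187 [[-0.0071, -0.0155, 0.0194], [-0.0012, -0.0008, 0.0244], [0.0054, 0.0138, 0.0283]]
  blade n 6577 tilt deg -55.04503685643451 fwd at z=-.03: 0.042498815384695056 range [[-0.0223, -0.0151, -0.0756], [0.0584, 0.015, -0.019]]
```

>>> step_arm(
  hand=[1, 1, 1, 1, 1],
  travel=[
    [1.1, 0, -1.6],
    [2.3, 0, -3.3],
    [3.4, 0, -4.9],
    [4.6, 0.1, -6.5],
    [4.6, 0.1, -6.5],
  ],
  roll=[0, 0, 0, 0, 0],
)

```text
time_s: 13.32
eef_pos: [0.5616, 0.2096, 0.1591]
ee_rot: [-3.141, -0.002, -3.121]
wrist_force: [-7.6, -1.5, 8.4]
gripper_width: 0.0309
gripper_force: 53.9
```

>>> step_arm(
  hand=[1, 1, 1],
  travel=[
    [0.6, 0, -0.8],
    [1.1, 0, -1.6],
    [1.1, 0, -1.6],
  ],
  roll=[0, 0, 0],
)

```text
time_s: 13.57
eef_pos: [0.5617, 0.2097, 0.159]
ee_rot: [-3.141, -0.004, -3.12]
wrist_force: [-13.0, -3.0, 17.4]
gripper_width: 0.0309
gripper_force: 54.9
```

Hard stop at about 14 mm, so the middle slot is closed. Backing out and trying slot_3.

>>> step_arm(
  hand=[1, 1, 1, 1, 1],
  travel=[
    [-3, 0, 4.1],
    [-7, -0.1, 9.8],
    [-11, -0.2, 16],
    [-15.5, -0.3, 22],
    [-15.5, -0.3, 22],
  ],
  roll=[0, 0, 0, 0, 0],
)

```text
time_s: 13.98
eef_pos: [0.548, 0.2096, 0.1795]
ee_rot: [3.141, 0.002, -3.12]
wrist_force: [-0.1, 0.4, -0.7]
gripper_width: 0.031
gripper_force: 52.5
```

>>> step_arm(
  hand=[1, 1, 1, 1, 1],
  travel=[
    [0.3, -15, 0],
    [0.6, -30, 0],
    [1, -45, 0],
    [1.3, -60, 0],
    [1.3, -60, 0],
  ],
  roll=[0, 0, 0, 0, 0],
)

```text
time_s: 14.4
eef_pos: [0.5491, 0.1463, 0.1774]
ee_rot: [-3.14, -0.001, -3.122]
wrist_force: [0.4, 0.6, -1.3]
gripper_width: 0.0315
gripper_force: 52.5
```

```bash
python3 - <<'E'
from g import *
gauge('g9')
E
```

```text
[0.54908209 0.14630216 0.17742315] [-3.13978714e+00 -8.17830911e-04 -3.12214312e+00] [ 0.41783604  0.56077564 -1.32467058] 0.031451718804291554
side orange 23 [[-0.0068, -0.018, -0.0374], [0.0169, -0.0142, 0.0], [0.0856, 0.0128, 0.0218]]
  blade n 162 tilt deg -46.82259862459849 fwd at z=-.03: 0.05770993399871758 range [[-0.0091, -0.0149, -0.0866], [0.058, 0.015, -0.0266]]
scene orange 84 [[0.0065, -0.0142, -0.0052], [0.0172, 0.0006, 0.013], [0.0292, 0.0158, 0.0285]]
  blade n 101 tilt deg -23.427346014269972 fwd at z=-.03: 0.038368022819227895 range [[-0.0041, -0.0132, -0.0871], [0.0559, 0.0147, -0.0131]]
wrist orange 3130 [[-0.0069, -0.0134, 0.0194], [-0.0011, 0.0012, 0.0243], [0.0054, 0.0157, 0.0282]]
  blade n 4277 tilt deg -55.30508077352946 fwd at z=-.03: 0.07249633363388326 range [[-0.0097, -0.0151, -0.0875], [0.0588, 0.0151, -0.0394]]
```

>>> step_arm(
  hand=[1, 1, 1, 1, 1],
  travel=[
    [0, 0, 0],
    [2.3, 0, -3.3],
    [4.6, 0.1, -6.5],
    [6.9, 0.1, -9.8],
    [8, 0.1, -11.4],
  ],
  roll=[0, 0, 0, 0, 0],
)

```text
time_s: 14.97
eef_pos: [0.5573, 0.1497, 0.1657]
ee_rot: [-3.141, -0.001, -3.12]
wrist_force: [-0.3, 0.3, -0.3]
gripper_width: 0.031
gripper_force: 52.5
```

>>> step_arm(
  hand=[1, 1, 1, 1],
  travel=[
    [1.1, 0, -1.6],
    [2.3, 0, -3.3],
    [3.4, 0, -4.9],
    [3.4, 0, -4.9],
  ],
  roll=[0, 0, 0, 0],
)

```text
time_s: 15.3
eef_pos: [0.5607, 0.1494, 0.1612]
ee_rot: [-3.141, -0.001, -3.12]
wrist_force: [-0.1, 0.2, -0.1]
gripper_width: 0.0308
gripper_force: 52.5
```

>>> step_arm(
  hand=[1, 1, 1, 1],
  travel=[
    [1.1, 0, -1.6],
    [2.3, 0, -3.3],
    [2.9, 0, -4.1],
    [2.9, 0, -4.1],
  ],
  roll=[0, 0, 0, 0],
)

```text
time_s: 15.63
eef_pos: [0.5636, 0.1494, 0.1573]
ee_rot: [-3.141, -0.0, -3.12]
wrist_force: [0.2, -0.5, -0.5]
gripper_width: 0.0309
gripper_force: 52.5
```

>>> step_arm(
  hand=[1, 1, 1, 1, 1],
  travel=[
    [1.1, 0, -1.6],
    [2.3, 0, -3.3],
    [3.4, 0, -4.9],
    [4.6, 0.1, -6.5],
    [4.6, 0.1, -6.5],
  ],
  roll=[0, 0, 0, 0, 0],
)

```text
time_s: 16.05
eef_pos: [0.5682, 0.1495, 0.1506]
ee_rot: [-3.141, -0.001, -3.12]
wrist_force: [-0.5, -0.1, -0.9]
gripper_width: 0.0308
gripper_force: 52.5
```

>>> step_arm(
  hand=[1, 1, 1, 1, 1],
  travel=[
    [1.1, 0, -1.6],
    [2.3, 0, -3.3],
    [3.4, 0, -4.9],
    [4.6, 0.1, -6.5],
    [4.6, 0.1, -6.5],
  ],
  roll=[0, 0, 0, 0, 0],
)

```text
time_s: 16.47
eef_pos: [0.5728, 0.1496, 0.1441]
ee_rot: [-3.141, -0.001, -3.12]
wrist_force: [-0.5, 0.1, 0.3]
gripper_width: 0.0312
gripper_force: 52.5
```

>>> step_arm(
  hand=[1, 1, 1, 1, 1],
  travel=[
    [0.6, 0, -0.8],
    [1.1, 0, -1.6],
    [1.7, 0, -2.5],
    [2.3, 0, -3.3],
    [2.3, 0, -3.3],
  ],
  roll=[0, 0, 0, 0, 0],
)

```text
time_s: 16.88
eef_pos: [0.5751, 0.1496, 0.1411]
ee_rot: [-3.142, -0.0, -3.12]
wrist_force: [0.0, 0.2, -0.3]
gripper_width: 0.0308
gripper_force: 52.5
```

>>> step_arm(
  hand=[1, 1, 1, 1],
  travel=[
    [0.6, 0, -0.8],
    [1.1, 0, -1.6],
    [1.7, 0, -2.5],
    [1.7, 0, -2.5],
  ],
  roll=[0, 0, 0, 0],
)

```text
time_s: 17.22
eef_pos: [0.5768, 0.1496, 0.1385]
ee_rot: [-3.142, -0.0, -3.12]
wrist_force: [0.3, 0.9, -0.4]
gripper_width: 0.0312
gripper_force: 52.5
```

>>> step_arm(
  hand=[1, 1, 1, 1],
  travel=[
    [0.6, 0, -0.8],
    [1.1, 0, -1.6],
    [1.7, 0, -2.5],
    [1.7, 0, -2.5],
  ],
  roll=[0, 0, 0, 0],
)

```text
time_s: 17.55
eef_pos: [0.5774, 0.1496, 0.1379]
ee_rot: [-3.141, -0.002, -3.12]
wrist_force: [-9.0, -0.7, 11.3]
gripper_width: 0.0311
gripper_force: 53.9
```

```bash
python3 - <<'E'
from g import *
gauge('g10')
cv2.imwrite('pics/g10.png',np.hstack([cv2.resize(cv2.imread('pics/g10_side.png')[90:200,240:340],None,fx=4,fy=4),cv2.resize(cv2.imread('pics/g10_scene.png')[110:220,310:400],None,fx=4,fy=4)]))
E
```

```text
[0.57743858 0.14962099 0.13793226] [-3.14147994e+00 -2.40374321e-03 -3.12043766e+00] [-9.00238237 -0.72085013 11.32728083] 0.031112164994110326
side orange 38 [[-0.006, -0.0239, -0.006], [0.0167, -0.0125, 0.0091], [0.0585, 0.0623, 0.0231]]
  blade n 87 tilt deg -54.34336236092676 fwd at z=-.03: -0.01287352847225489 range [[-0.0288, -0.0147, -0.0416], [0.01, 0.0156, -0.0137]]
scene orange 96 [[0.0043, -0.0147, -0.0037], [0.0185, 0.0011, 0.0116], [0.0509, 0.028, 0.0301]]
  blade n 21 tilt deg -56.05820453118322 fwd at z=-.03: -0.009265864412628194 range [[-0.0287, -0.0155, -0.0427], [0.0081, 0.006, -0.0192]]
wrist orange 3276 [[-0.0071, -0.0155, 0.0187], [-0.001, -0.0009, 0.0241], [0.0065, 0.014, 0.0279]]
  blade n 5314 tilt deg -55.875200166203456 fwd at z=-.03: -0.01306376421068453 range [[-0.0287, -0.015, -0.0407], [0.009, 0.0151, -0.015]]
```

View pics/g10.png

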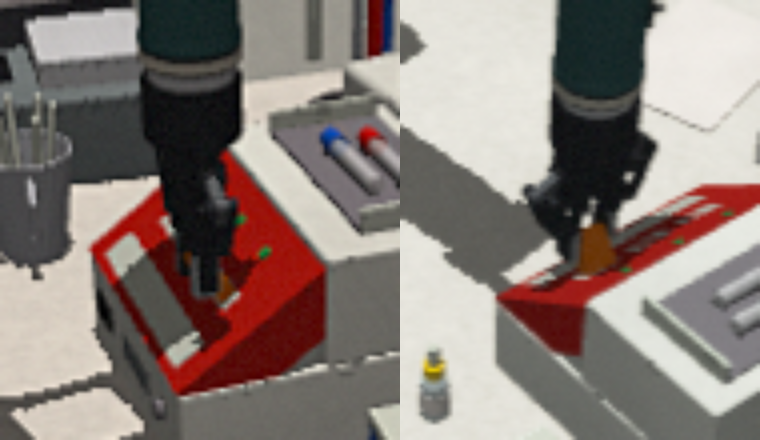

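The shoulder is on the panel: the grip is seated at slot_3, with the stop felt at full depth. Releasing.

>>> step_arm(
  hand=[0, -0.1, -0.1, -0.1, -0.1],
  travel=[
    [0, 0, 0],
    [0, 0, 0],
    [0, 0, 0],
    [0, 0, 0],
    [0, 0, 0],
  ],
  roll=[0, 0, 0, 0, 0],
)

```text
time_s: 18.12
eef_pos: [0.5785, 0.1496, 0.136]
ee_rot: [-3.142, -0.0, -3.12]
wrist_force: [-0.1, -0.1, -0.2]
gripper_width: 0.0468
gripper_force: 0.0
```

>>> step_arm(
  hand=[-0.1, -0.1, -0.1, -0.1, -0.1],
  travel=[
    [-3, 0, 8],
    [-6, 0, 20],
    [-10, 0, 45],
    [-20, 0, 80],
    [-30, 0, 110],
  ],
  roll=[0, 0, 0, 0, 0],
)

```text
time_s: 18.53
eef_pos: [0.5481, 0.1496, 0.2487]
ee_rot: [3.141, 0.0, -3.121]
wrist_force: [0.4, -0.5, 0.9]
gripper_width: 0.0466
gripper_force: 0.0
```

>>> step_arm(
  hand=[-0.1, -0.1, -0.1, -0.1, -0.1],
  travel=[
    [30, 0, 15],
    [60, 0, 30],
    [80, 0, 50],
    [80, 0, 50],
    [80, 0, 50],
  ],
  roll=[0, 0, 0, 0, 0],
)

```text
time_s: 18.95
eef_pos: [0.6298, 0.1497, 0.2989]
ee_rot: [3.141, 0.004, -3.121]
wrist_force: [0.5, -0.8, 0.4]
gripper_width: 0.0471
gripper_force: 0.0
```

```bash
python3 - <<'E'
from h import *
s=arm.observe(); print(s["eef_pos"],s["wrist_force"],s["gripper_force"])
n=np.array([-.5741,-.0128,.8187]); y=np.array([-.022,1,0.]); x=np.cross(y,n); x/=np.linalg.norm(x); y=np.cross(n,x); o=np.array([.5964,.1505,.130])
ims=[]
for cam in("wrist","side","scene"):
    c=camera(cam);P=pts(c);save(c,"f_%s.png"%cam); ims.append(c["color"][...,::-1])
    hsv=cv2.cvtColor(c["color"],cv2.COLOR_RGB2HSV); D=P-o; L=np.dstack([D@x,D@y,D@n])
    m=(np.linalg.norm(D,axis=2)<.07)&(hsv[...,0]>4)&(hsv[...,0]<25)&(hsv[...,1]>150)&(hsv[...,2]>50)&(L[...,2]>.004)
    print(cam,m.sum(),np.percentile(L[m],[2,50,98],axis=0).round(4).tolist())
    t=m&(L[...,2]>.033)
    if t.sum()>15:
        Q=L[t]; k=np.linalg.lstsq(np.c_[Q[:,:2],np.ones(len(Q))],Q[:,2],rcond=None)[0]; print("  top",t.sum(),np.percentile(Q,[2,50,98],axis=0).round(4).tolist(),"slopes",k.round(3))
c=ims[2]; U=None
cv2.imwrite("pics/f.png",np.hstack([cv2.resize(ims[0][60:320,160:480],(400,325)),cv2.resize(ims[1][110:200,240:340],(361,325))]))
# drawer
P=pts(camera("scene")); ux=np.array([np.cos(-.169),np.sin(-.169)]); q=P.reshape(-1,3); d=q[:,:2]-np.array([.6725,-.243]); u=d@ux; v=d@np.array([-ux[1],ux[0]])
m=(abs(q[:,2]-.109)<.004)&(u<-.13)&(u>-.3)&(abs(v)<.09); print("front",m.sum(),np.percentile(u[m],[2,50,98]))
E
```

```text
[0.62976959 0.14971235 0.2989369 ] [ 0.46794458 -0.78999875  0.39694203] 0.0
wrist 1333 [[-0.0076, -0.0165, 0.0057], [0.006, -0.0012, 0.0358], [0.0072, 0.0136, 0.0388]]
  top 743 [[-0.0081, -0.0167, 0.0336], [0.0006, -0.0012, 0.0377], [0.0069, 0.0139, 0.039]] slopes [-0.085  0.     0.037]
side 72 [[-0.0079, -0.0199, 0.0064], [0.0001, -0.014, 0.0287], [0.0075, 0.0128, 0.0403]]
  top 31 [[-0.0073, -0.0204, 0.0355], [-0.0002, -0.004, 0.0382], [0.0067, 0.0139, 0.0405]] slopes [ 0.015 -0.019  0.038]
scene 85 [[-0.0052, -0.0164, 0.0052], [0.0081, -0.0053, 0.0205], [0.0136, 0.0137, 0.0361]]
front 127 [-0.20962719 -0.20085363 -0.1951921 ]
```

View pics/f.png

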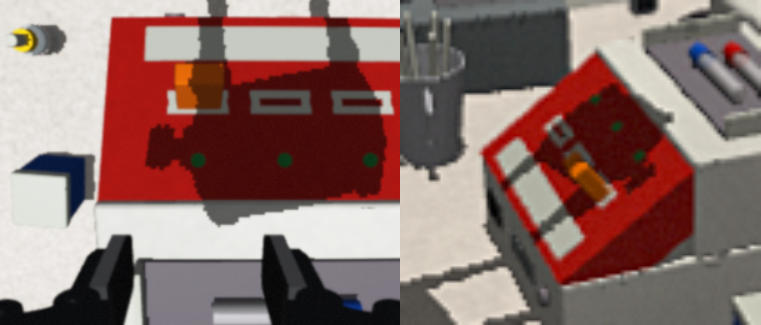

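The orange grip stands in slot_3 at panel (199,87), with its top 38 mm above the panel, so the shoulder is flush. One quick check on the tilt remains.

```bash
python3 - <<'E'
from h import *
n=np.array([-.5741,-.0128,.8187]); y=np.array([-.022,1,0.]); x=np.cross(y,n); x/=np.linalg.norm(x); y=np.cross(n,x); o=np.array([.5964,.1505,.130])
for i in range(3):
    c=camera("wrist");P=pts(c)
    hsv=cv2.cvtColor(c["color"],cv2.COLOR_RGB2HSV); D=P-o; L=np.dstack([D@x,D@y,D@n])
    m=(abs(L[...,0])<.02)&(abs(L[...,1])<.03)&(hsv[...,0]>4)&(hsv[...,0]<25)&(hsv[...,1]>150)&(L[...,2]>.033)
    Q=L[m]
    for _ in range(6):
        k=np.linalg.lstsq(np.c_[Q[:,:2],np.ones(len(Q))],Q[:,2],rcond=None)[0]; r=Q[:,2]-np.c_[Q[:,:2],np.ones(len(Q))]@k; Q=Q[abs(r)<max(2*r.std(),.0006)]
    r=D[(abs(L[...,0]-.0)<.03)&(abs(L[...,1])<.05)&(abs(L[...,2])<.006)&(c["color"][...,0]>60)&(c["color"][...,1]<60)]@n
    # side face toward up-slope or down-slope
    f=(abs(L[...,1])<.014)&(hsv[...,0]>4)&(hsv[...,0]<25)&(hsv[...,1]>150)&(L[...,2]>.004)&(L[...,2]<.034)
    F=L[f]; print(len(Q),k.round(4),"panel",np.median(r).round(4),"face",f.sum(),np.polyfit(F[:,2],F[:,0],1).round(4))
E
```

```text
562 [ 0.0271 -0.      0.0379] panel -0.0 face 561 [-0.0067  0.0067]
583 [ 0.0102 -0.0044  0.0378] panel -0.0 face 564 [-0.0095  0.0068]
593 [-0.0068 -0.001   0.0379] panel -0.0 face 560 [-0.0051  0.0067]
```

Square within about 0.02 rad and flush; the upslope face is at 6.7 mm against 8 mm nominal, so it's centred within about 1.5 mm. Handing in.

```bash
python3 -c "
from cell import arm
print(arm.sign_off())"
```

```text
the job is handed in; nothing more can be done
None
```

The job is handed in: the gauge sits fully home in slot_3 (the right slot, the open one), shoulder flush with the red panel and released, with the drawer out at its stop and no contact with any of the loose things that I noticed; the sign-off returned no verdict.

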